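# Close the vacuum pump's oil filler and switch the pump on

### The job

The vacuum pump has just been topped up with oil and its red filler cap is only lying loosely in the filler neck. Without lifting it out, turn the cap backward (counter-clockwise) until it drops into the start of its thread, then turn it forward until it is snug and fully home, with the white end of its bar at the white dot. Only then switch the pump on by pressing down the raised half of the green rocker, and leave the oil bottle, the media bottle and the funnel beside the pump where they are.

Things in the scene. Friction and masses are not known exactly. Their poses are not given: they have to be found in the camera images.
- pump: Bench-top vacuum pump, fixed, 430 x 145 mm: aluminium oil box with the filler at one end, blue motor with the black switch box at the other. Origin under its centre on the bench; z up, +x across it, away from the robot, +y along it from filler to motor. Filler axis at x 0, y -125 mm; rocker hinge at x 0, y +115, z 202 mm.
- filler (a point): Centre of the rim of the upright aluminium filler neck (62 mm outer diameter, 32 mm tall, rim 194 mm above the bench); axes as the pump's. Within 100 mm of the filler axis nothing but the cap rises above the rim; a brass hose barb 130 mm off rises 23 mm over it. Below, 'closed direction' means this +x axis; angles are counter-clockwise positive seen from above.
- dot (a point): White dot (10 mm) on a small black plate on top of the oil box, 60 mm from the filler axis in its +x direction and 30 mm below the rim, with a short white line toward the axis: marks the closed direction.
- cap_grip (a point): Centre of the grip bar of the red filler cap, on the cap's axis, half-way up the bar. Bar 60 mm long (this x axis; its +x end is white), 14 mm thick (y), 21 mm tall, on a disc of 67 mm diameter, 6.5 mm thick. Above this point: bar top 10.5 mm; below it: disc top 10.5 mm, disc underside 17 mm. Height of this point over the filler rim: 27 mm at the start, 20.5 mm when dropped, 17 mm when home.
- cap: The same cap, loose, about 120 g, origin on its axis at the disc's underside; axes as cap_grip. Three small lugs on its plug lie on top of the neck's inner quick thread at the start, the bar -0.25 to +0.6 rad from the closed direction; forward (clockwise) it then only meets a stop rib. A firm grip holds it up: turn the bar from both sides without squeezing, or press lightly. Pushed at one end only, it cocks.
- cap_white (a point): White end of the cap's bar, 30 mm from the cap's axis, half-way up. Turned backward, the cap slides level until the bar is about 0.9 rad from the closed direction, then drops 6.5 mm by its weight; a stop comes at about 1.4 rad. Then forward the thread draws it down 3.5 mm; it is snug, and stops hard, with the white end at the dot (0 rad, within 0.08). It stays there. Turning takes under 0.1 N m until snug.
- rocker (a joint): Pump mains switch: green rocker in the top of the black switch box, hinged about the pump's local x in its middle. Joint value in rad: 0 off (as it starts, the half farther from the filler standing up), 0.35 on (that half pressed down level). It stays where it is left; about 2 to 4 N on the raised end presses it.
- rocker_end (a point): Top of the rocker's raised half, 2 mm in from its end, on the middle line of its 24 mm width; it moves with the rocker. Off it is 12 mm above the top of the switch box (which is 200 mm above the bench, 90 x 95 mm); it sinks 6 mm when pressed fully on. It lies 16 mm beyond the hinge, on the side away from the filler.
- oil_mid (a point): Half-way up the upright grey oil bottle with yellow label, 76 mm diameter, 210 mm tall; leave it.
- media_mid (a point): 100 mm above the foot of the upright glass media bottle with blue cap, 92 mm diameter, 196 mm tall; leave it.
- funnel_mid (a point): Orange funnel lying mouth down, 90 mm diameter, 85 mm tall; point 30 mm above its foot; leave it.
Mind the look-alikes: they are no part of the job. There is more than one size of the cap; the job needs the smallest.

How it is judged:
On the way, in this order (a step that is already met when the one before it is completed fails the run):
1. the cap has dropped into the start of its thread: its bar centre less than 22.5 mm above the filler rim and the cap level within 0.08 rad (z of cap_grip in the frame of filler below 0.0225 m and angle between cap_grip's own z axis and vertical below 0.08 rad), for 0.1 s.
2. the cap is turned forward until it is home and snug: bar centre less than 18.3 mm above the rim and the bar within 0.14 rad of the closed direction (z of cap_grip in the frame of filler below 0.0183 m and angle between the x axis of cap_grip and the x axis of filler, either way round below 0.14 rad), for 0.2 s.
3. the rocker is pressed on, past 0.28 rad (value of joint rocker above 0.28 rad), for 0.2 s.
At the end, for the whole second after the job is handed in: The cap is fully home in the filler (bar centre less than 18.3 mm above the rim, bar within 0.14 rad of the closed direction, at rest) and the rocker is on (past 0.28 rad of 0.35) (all of step 2 and value of joint rocker above 0.28 rad and linear speed of cap below 0.02 m/s); the robot touches nothing.
It fails at once if the cap is lifted out of the neck (more than 7 mm above where it lay) (z of cap_grip in the frame of filler above 0.034 m).
It fails at once if the pump is switched on (rocker past 0.2 rad) before the cap is home and snug (value of joint rocker above 0.2 rad and (z of cap_grip in the frame of filler above 0.0195 m or angle between the x axis of cap_grip and the x axis of filler, either way round above 0.2 rad)).
It fails at once if the oil bottle, the media bottle or the funnel is moved more than 40 mm (distance of any of oil_mid, media_mid, funnel_mid from where it was at the start of the episode above 0.04 m).
It also fails if it takes over 58 s, if anything falls off the work surface, if the arm or the gripper's body presses on something with over 40 N, if the wrist force passes 120 N, or if a joint passes its speed limit or range.

### The arm

A 7-joint arm with a two-finger parallel gripper is mounted at the origin on the work surface. World frame = base frame: x ahead of the robot, y to its left, z up, the work surface at z = 0. Lengths are in m, angles in rad, forces in N, time in s.
With the tool pointing down it reaches from about 0.4 to 0.875 m from the base axis. Payload 19.3 kg.
Tool frame: the origin (TCP) lies midway between the tips of the shut fingers; the grasp point (between the pads) lies 19 mm behind it (bot.pinch_z is the distance from the TCP to the grasp point, in m); z points along the fingers, y is the line along which they close (so a half turn about z gives the same grasp; the last joint's range is limited). The gripper opens to 85 mm and grips with 20 to 120 N. Pads are 22 mm wide; open, the fingers measure 114 mm over their backs; the gripper's body (76 mm by 85 mm) begins 54 mm behind the grasp point. The pads swing forward as they close: fully open they stand 13 mm farther back than shut.
Start: joints at [1.214, 0.521, -0.036, 1.599, 0.021, 1.021, -0.113], TCP at [0.177, -0.599, 0.231] pointing down, gripper open.
Joint ranges: [-2.91, 2.91], [-0.3, 2.13], [-1.5, 1.42], [0.17, 2.43], [-1.26, 4.41], [0.16, 1.93], [-2.52, 2.52]. Speed limits (rad/s): [1.89, 1.89, 2.39, 2.39, 3.01, 3.01, 3.01].

### API

Orientations are given as [roll, pitch, yaw] about the fixed x, y, z axes, in that order (R = Rz(yaw) Ry(pitch) Rx(roll)).
In Python, from workcell import observe, viewer, bot gives the robot as it stands. The module is installed in compiled form; this text tells all that it offers.
- The arm moves only by the tool play_rows, never from a script. Its argument "motion" is a list of rows, each a list of 7 numbers: the shift along the tool's x, y, z in cm, then the turn, a rotation vector about the tool's x, y, z in rad, then the opening, from -1 (shut) to 1 (fully open), so that 0 is half open. A call has exactly 5 rows; each row is the pose to reach, as a shift and turn from the pose commanded when the call began, along the tool's axes at that moment; what a row does not reach only later rows make up. A row lasts 1/10 s, in which the tool goes at most 50 mm and 8.59 degrees, less where a joint would pass 70% of its speed; a pose out of reach is approached as far as the arm can. A call with a gripper value outside its range is refused whole. The fingers move at their own pace and stop on an object; "squeeze" is the grip in N (left out, the last holds). Time passes only in rows, so rows that repeat a pose let the fingers close, or fill a call up. It gives the time, the measured TCP pose, the force, the opening and the grip force at its end, in the units of the state.
- observe(): the state, without advancing time (a new reading comes with each control period).
- viewer.grab_frame(name): name is "scene" or "side" or "wrist"; returns (picture, depth): 480x640x3 uint8, red, green, blue; 480x640 float32, m along the optical axis (not along the pixel's ray), 0 where there is no reading.
- viewer.camera_info(name): a dict with "fx", "fy", "cx", "cy" (pixels), "R" (3x3) and "t" (3): a world point X has camera coordinates R X + t. Camera axes: x right, y down, z forward; pixel columns grow to the right and rows downward; lengths in m; the calibration is good to about 2 mm. A picture is of the moment at which its call begins: read the wrist's pose just before it. camera_info takes no time and is no camera call; for the wrist camera it gives the pose at the moment of the call.
- bot.job_done(): hands the job in; it is judged then, once.
The state is a dict: "clock": time; "qpos": joint angles; "qd": joint speeds; "joint_efforts": joint torques, N m; "position": TCP position; "tool_rot": TCP orientation; "force": force on the tool from outside, world axes, zero at the start; "moment": the same for the moment, N m; "grip_width": finger opening in m; "finger_force": force on a finger pad.
Only numpy, scipy, OpenCV 4.12 (cv2) and the standard library are available. Lean on these libraries where they do the work, as an engineer would, in place of code of your own. Each camera call takes 0.05 s, during which the arm holds its last target. There are 200 camera calls.

## Working session

There is one attempt and no reset: what is moved stays moved. The work goes in short steps, Python scripts to look and compute and a tool call to move; the robot and the scene stay as the last step left them, time stands still between calls to the robot, and variables do not carry over. Pictures are saved under pics/ and viewed, at most 10 in all, crops included, and the job is handed in when it is done.

Besides the shell and the picture viewer there is one more tool, called after "Emit:" as a command line: name --pt "numbers of a row" for each row, then --argument value for the rest. play_rows: Moves the arm, as the interface text tells. Its arguments: {"type":"object","properties":{"motion":{"type":"array"},"squeeze":{"type":"number"}},"required":["motion"]}

```bash
mkdir -p pics
python3 - <<'E'
from workcell import observe, viewer, bot
import cv2,numpy as np
s=observe();print(s['clock'],s['position'],s['tool_rot'],s['grip_width'],bot.pinch_z)
a=[]
for n in("scene","side"):
    p,d=viewer.grab_frame(n);np.savez(f"pics/{n}0.npz",p=p,d=d,**{k:np.array(v) for k,v in viewer.camera_info(n).items()})
    cv2.imwrite(f"pics/{n}0.png",p[:,:,::-1])
    i=viewer.camera_info(n);print(n,i['fx'],-np.array(i['R']).T@i['t'])
E
```

```text
0.0 [ 0.17666372 -0.59917141  0.23073041] [-3.14050153e+00  1.04965173e-04  2.86793359e-01] 0.08502924821255613 0.0187
scene 508.3824643618315 [1.14049969 0.9126633  0.93547284]
side 518.5984213363685 [-0.27288179  0.75359376  1.10310526]
```

View pics/scene0.png

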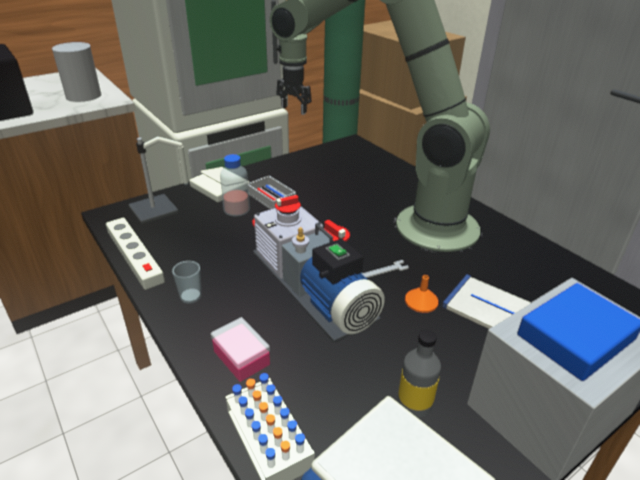

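View pics/side0.png

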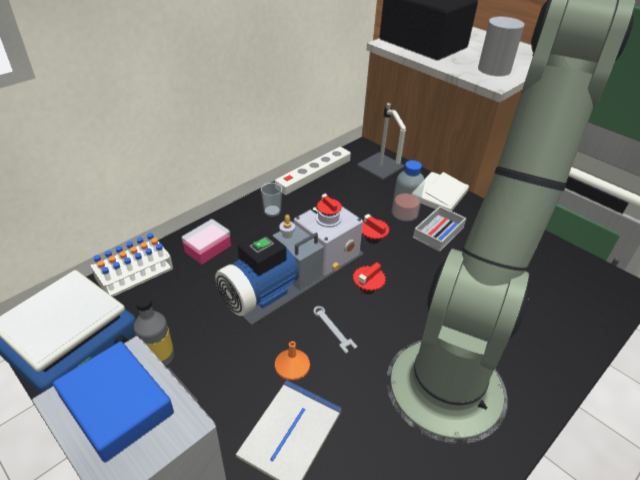

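Scene view: a red cap sits on the filler neck at (288,203), with another on the bench at (336,230). Side view: there is one on the neck at (329,207), and look-alikes lie on the bench at (374,229) and (370,277). I choose the one in the neck and check it in a crop.

```bash
cat > h.py <<'E'
import numpy as np,cv2
from workcell import observe, viewer, bot
def cloud(p,d,c):
    v,u=np.mgrid[:d.shape[0],:d.shape[1]]
    X=np.stack([(u-c['cx'])/c['fx']*d,(v-c['cy'])/c['fy']*d,d],-1)
    return (X-np.array(c['t']))@np.array(c['R'])
def masks(p):
    h=cv2.cvtColor(p,cv2.COLOR_RGB2HSV);H,S,V=h[...,0],h[...,1],h[...,2]
    return dict(red=((H<6)|(H>174))&(S>150)&(V>90),green=(H>45)&(H<80)&(S>120)&(V>60),white=(S<40)&(V>190))
E
python3 - <<'E'
from h import *
tiles=[]
for n,(x0,y0,x1,y1) in dict(scene=(240,170,400,290),side=(240,170,400,290)).items():
    z=dict(np.load(f"pics/{n}0.npz"));X=cloud(z['p'],z['d'],z);m=masks(z['p'])
    for k in('red','green'):
        q=(m[k]&(z['d']>0)).astype(np.uint8);N,L,st,ce=cv2.connectedComponentsWithStats(q)
        for i in range(1,N):
            if st[i,4]<25: continue
            P=X[L==i]; 
            if P[:,0].min()>1.5 or P[:,2].max()<0 : continue
            print(n,k,ce[i].round(),st[i,4],np.median(P,0).round(4),P.min(0).round(3),P.max(0).round(3))
    tiles.append(cv2.resize(z['p'][y0:y1,x0:x1],(640*5//8,300),interpolation=cv2.INTER_CUBIC))
cv2.imwrite('pics/crop0.png',np.hstack(tiles)[:,:,::-1])
E
```

```text
scene red [289. 204.] 302 [ 0.521  -0.0945  0.2139] [ 0.275 -0.433  0.001] [ 0.553 -0.066  0.237]
scene red [335. 230.] 278 [ 0.356  -0.1039  0.0605] [ 0.256 -0.242 -0.002] [0.508 0.107 0.204]
scene red [147. 267.] 38 [ 0.8819 -0.2642  0.0473] [ 0.874 -0.281  0.042] [ 0.891 -0.255  0.053]
scene green [337. 250.] 102 [0.5302 0.1384 0.2086] [0.516 0.116 0.201] [0.541 0.158 0.216]
side red [329. 206.] 323 [ 0.5108 -0.0957  0.2103] [ 0.479 -0.349 -0.007] [ 0.747 -0.069  0.234]
side red [375. 228.] 461 [ 0.4713 -0.2741  0.0483] [ 0.433 -0.382 -0.007] [ 0.56  -0.235  0.078]
side red [438. 226.] 41 [ 0.3676 -0.478   0.015 ] [ 0.359 -0.537  0.009] [ 0.376 -0.425  0.019]
side red [370. 277.] 610 [ 0.3376 -0.1047  0.0475] [ 0.3   -0.216 -0.008] [ 0.424 -0.057  0.078]
side green [261. 244.] 90 [0.5215 0.1365 0.2062] [0.51  0.117 0.199] [0.546 0.159 0.213]
```

View pics/crop0.png

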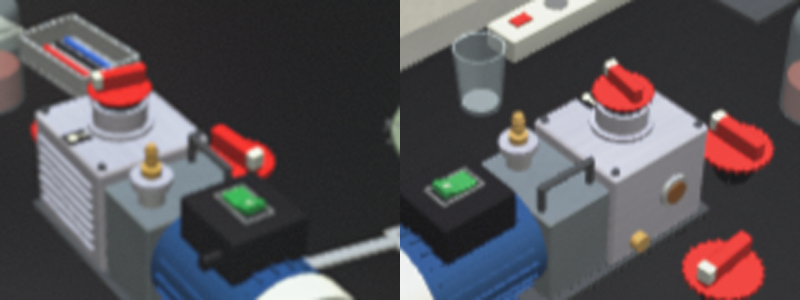

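The crop confirms it: the cap in the neck, with its white end toward the far side, is the smaller one. The two bench caps are larger look-alikes. I'll move over it for a wrist view.

Emit:
play_rows --pt "0 0 -5 0 0 0 1" --pt "3 -2.5 -9 0 0 0 1" --pt "7 -6 -12 0 0 0 1" --pt "10.5 -9 -14 0 0 0 1" --pt "14 -12 -16 0 0 0 1"

```text
clock: 0.6
position: [0.2691, -0.4563, 0.3852]
tool_rot: [3.141, 0.0, 0.286]
force: [0.7, -0.6, -0.5]
grip_width: 0.0853
finger_force: 0.0
```

Emit:
play_rows --pt "4 -3.2 0 0 0 0 1" --pt "8 -6.5 0 0 0 0 1" --pt "12 -9.8 0 0 0 0 1" --pt "16 -13 0 0 0 0 1" --pt "20 -16.5 0 0 0 0 1"

```text
clock: 1.1
position: [0.4094, -0.249, 0.3844]
tool_rot: [3.141, 0.0, 0.287]
force: [1.3, -0.8, 0.1]
grip_width: 0.0857
finger_force: 0.0
```

Emit:
play_rows --pt "4 -3.3 0 0 0 0 1" --pt "8 -6.6 0 0 0 0 0.5" --pt "11 -9 0 0 0 0 0" --pt "12.7 -10.3 0 0 0 0 0" --pt "12.7 -10.3 0 0 0 0 -0.2"

```text
clock: 1.6
position: [0.5026, -0.1132, 0.3839]
tool_rot: [-3.14, 0.0, 0.291]
force: [-0.4, -2.0, -0.5]
grip_width: 0.0344
finger_force: 0.0
```

Run:
```python
from h import *
viewer.grab_frame('wrist');s=observe();print(s['position'],s['qpos'].round(2) if hasattr(s['qpos'],'round') else s['qpos'])
c=viewer.camera_info('wrist');p,d=viewer.grab_frame('wrist')
np.savez('pics/w1.npz',p=p,d=d,**{k:np.array(v) for k,v in c.items()})
print(c['fx'],-np.array(c['R']).T@c['t']);cv2.imwrite('pics/w1.png',p[:,:,::-1])
```

```text
[ 0.50172976 -0.11507967  0.38390909] [ 0.42  0.23 -0.38  1.65  0.09  1.28 -1.26]
330.5275726839748 [ 0.57815927 -0.09358184  0.52631539]
```

View pics/w1.png

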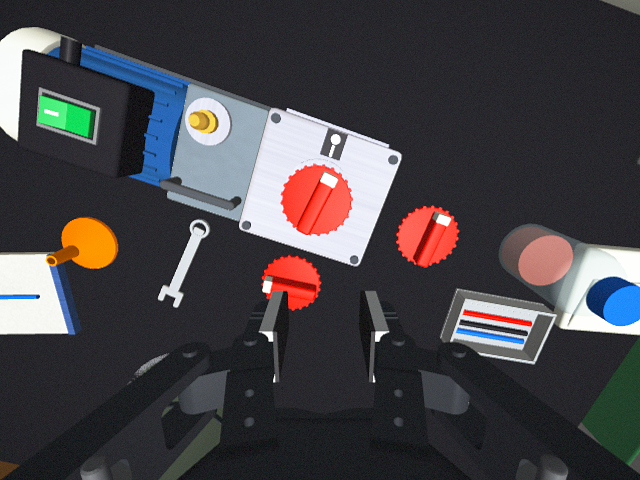

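Wrist view: the cap is in the neck at (317,200), its white end at (329,180). The dot is at (335,139), the rocker at (67,116), and the look-alikes are at (428,236) and (292,283). Next I measure these by ray casting.

```bash
cat >> h.py <<'E'
def ray(c,uv,z):
    R=np.array(c['R']);o=-R.T@c['t'];v=R.T@np.array([(uv[0]-c['cx'])/c['fx'],(uv[1]-c['cy'])/c['fy'],1]);return o+v*(z-o[2])/v[2]
def blob(m,near,r):
    g=np.zeros(m.shape,np.uint8);cv2.circle(g,(int(near[0]),int(near[1])),int(r),1,-1)
    N,L,st,ce=cv2.connectedComponentsWithStats((m&(g>0)).astype(np.uint8));i=1+np.argmax(st[1:,4]);return (L==i),ce[i]
E
python3 - <<'E'
from h import *
z=dict(np.load('pics/w1.npz'));m=masks(z['p'])
r,_=blob(m['red'],(317,200),48);w,cw=blob(m['white']|((z['p'].min(-1)>150)),(329,180),11)
ct=cv2.findContours((r|w).astype(np.uint8),0,1)[0];ct=max(ct,key=len);cc,rad=cv2.minEnclosingCircle(ct)
C=ray(z,cc,.2105);print('cap',cc,rad,C,'rad mm',rad*np.linalg.norm(ray(z,(cc[0]+1,cc[1]),.2105)-C)*1e3)
W=ray(z,cw,.2315);print('white',cw,W,'yaw',np.arctan2(*(W-C)[1::-1]))
dt,cd=blob(m['white'],(335,139),7);D=ray(z,cd,.164);print('dot',cd,D,'dir',np.arctan2(*(D-C)[1::-1]),np.linalg.norm((D-C)[:2]))
g,cg=blob(m['green'],(67,116),45);G=ray(z,cg,.205);print('rocker',cg,G,'yawp',np.arctan2(*(G-C)[1::-1])-np.pi/2)
X=cloud(z['p'],z['d'],z)
for q in((317,200),(329,180),(250,180),(90,170)):print(q,X[q[1],q[0]])
print(X[g].min(0),X[g].max(0),np.linalg.norm((G-C)[:2]))
E
```

```text
cap (316.3254089355469, 199.8333282470703) 35.99488830566406 [ 0.52061958 -0.10317422  0.2105    ] rad mm 34.67475720362751
white [328.68639053 179.65088757] [ 0.54480773 -0.10798289  0.2315    ] yaw -0.19624416564762073
dot [335.19047619 139.20238095] [ 0.57918387 -0.10566291  0.164     ] dir -0.042469516431981165 0.05861713879356573
rocker [ 66.32253711 116.23751687] [0.52830739 0.13599283 0.205     ] yawp -0.032133001288272345
(317, 200) [ 0.52449417 -0.10315637  0.23161207]
(329, 180) [ 0.54453027 -0.10836507  0.23093275]
(250, 180) [ 0.51127144 -0.0284179   0.15758795]
(90, 170) [0.48316084 0.11681969 0.1968018 ]
[ 0.51422575 -0.09358184  0.19731978] [0.57815927 0.16082241 0.52631539] 0.23929057781385607
```

Emit:
play_rows --pt "0.5 -0.1 2 0 0 0.12 -0.2" --pt "1 -0.3 5 0 0 0.25 -0.2" --pt "1.6 -0.4 8 0 0 0.37 -0.2" --pt "2.1 -0.6 11 0 0 0.49 -0.2" --pt "2.1 -0.6 12 0 0 0.49 -0.2"

```text
clock: 2.2
position: [0.5186, -0.1051, 0.262]
tool_rot: [3.141, 0.003, -0.206]
force: [0.8, 0.5, 0.3]
grip_width: 0.034
finger_force: 0.0
```

Run:
```python
from h import *
viewer.grab_frame('wrist');s=observe();print(s['position'],s['tool_rot'],s['grip_width'],s['qpos'])
c=viewer.camera_info('wrist');p,d=viewer.grab_frame('wrist')
np.savez('pics/w2.npz',p=p,d=d,**{k:np.array(v) for k,v in c.items()})
cv2.imwrite('pics/w2.png',p[:,:,::-1])
```

```text
[ 0.51849564 -0.10521421  0.26195911] [ 3.14109841  0.00367502 -0.2015247 ] 0.03412203827213248 [ 0.32579116  0.34987287 -0.30746934  1.80161211  0.12248699  1.0124028
 -1.80194417]
```

View pics/w2.png

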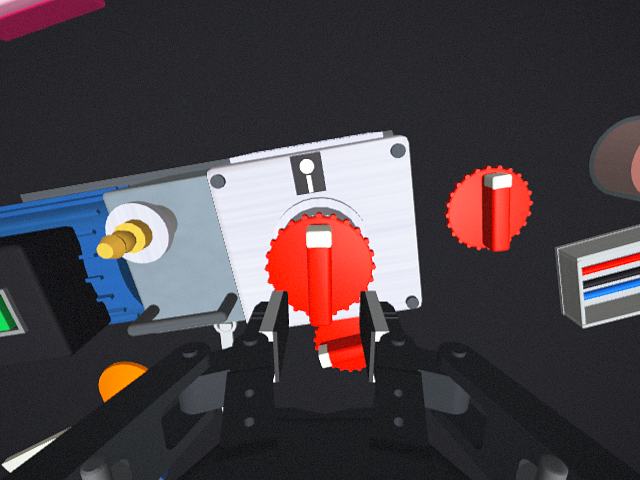

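Wrist view: the bar runs straight down the image at column 319, with its white end at (318,237). It is aligned with the fingers, which straddle it. I'll refine the centre.

```bash
cat >> h.py <<'E'
def bar(z,near,ztop,rr):
    m=masks(z['p']);X=cloud(z['p'],z['d'],z)
    g=np.zeros(m['red'].shape,np.uint8);cv2.circle(g,tuple(near),rr,1,-1)
    k=(g>0)&(m['red']|m['white'])&(abs(X[...,2]-ztop)<.004)&(z['d']>0)
    P=X[k];q=cv2.minAreaRect((P[:,:2]*1e4).astype(np.float32));return len(P),np.array(q[0])/1e4,np.array(q[1])/10,q[2],P[:,2].mean()
E
python3 - <<'E'
from h import *
z=dict(np.load('pics/w2.npz'));m=masks(z['p'])
print(bar(z,(320,265),.2315,62))
w,cw=blob(m['white'],(318,237),14);W=ray(z,cw,.2315);print(cw,W)
w,cd=blob(m['white'],(307,167),9);D=ray(z,cd,.164);print(cd,D)
r,_=blob(m['red']|m['white'],(320,265),58)
ct=max(cv2.findContours(r[:300].astype(np.uint8),0,1)[0],key=len);e=cv2.fitEllipse(ct);print(e,ray(z,e[0],.2105))
E
```

```text
(2234, array([ 0.52002358, -0.10336703]), array([13.88269348, 59.88410034]), 79.24102020263672, np.float64(0.2309393888550973))
[318.0848329  238.48329049] [ 0.5451568  -0.10799288  0.2315    ]
[306.34730539 165.89221557] [ 0.5793824  -0.10558662  0.164     ]
((319.7232360839844, 258.0835266113281), (91.01248168945312, 119.96839904785156), 92.29573059082031) [ 0.52609173 -0.1047192   0.2105    ]
```

Emit:
play_rows --pt "0.1 -0.2 1 0 0 -0.01 -0.2" --pt "0.1 -0.2 2.5 0 0 -0.01 -0.2" --pt "0.1 -0.2 4 0 0 -0.01 -0.2" --pt "0.1 -0.2 4.8 0 0 -0.01 -0.3" --pt "0.1 -0.2 4.8 0 0 -0.01 -0.4" --squeeze 20

```text
clock: 2.8
position: [0.5211, -0.1029, 0.2162]
tool_rot: [3.142, 0.0, -0.192]
force: [-0.7, 0.8, -0.9]
grip_width: 0.0256
finger_force: 0.0
```

Emit:
play_rows --pt "0 0 0 0 0 0 -0.5" --pt "0 0 0 0 0 0 -0.56" --pt "0 0 0 0 0 0 -0.58" --pt "0 0 0 0 0 0 -0.6" --pt "0 0 0 0 0 0 -0.6"

```text
clock: 3.3
position: [0.5213, -0.1027, 0.2166]
tool_rot: [-3.142, -0.0, -0.193]
force: [-0.2, -0.7, -0.4]
grip_width: 0.0173
finger_force: 0.0
```

Emit:
play_rows --pt "0 0 0 0 0 -0.08 -0.6" --pt "0 0 0 0 0 -0.16 -0.6" --pt "0 0 0 0 0 -0.24 -0.6" --pt "0 0 0 0 0 -0.32 -0.6" --pt "0 0 0 0 0 -0.4 -0.6"

```text
clock: 3.8
position: [0.5213, -0.1027, 0.2164]
tool_rot: [-3.142, -0.0, 0.21]
force: [-0.6, 1.2, -0.3]
grip_width: 0.017
finger_force: 0.6
```

```bash
cat > look.py <<'E'
import sys
from h import *
s=observe();c=viewer.camera_info('wrist');p,d=viewer.grab_frame('wrist')
z=dict(p=p,d=d,**c);np.savez(f'pics/{sys.argv[1]}.npz',**{k:np.array(v) for k,v in z.items()});cv2.imwrite(f'pics/{sys.argv[1]}.png',p[:,:,::-1])
print(s['position'].round(4),s['tool_rot'].round(3),s['force'].round(1),s['moment'].round(2),s['grip_width'],s['qpos'][6])
m=masks(p);X=cloud(p,d,z)
k=(m['white'])&(np.hypot(X[...,0]-.52,X[...,1]+.1034)<.034)&(X[...,2]>.2)&(X[...,2]<.24)
P=X[k];print('white',len(P));
if len(P):
    P=P[P[:,2]>P[:,2].max()-.004];a=P.mean(0);print(a.round(4),'yaw',np.arctan2(a[1]+.1034,a[0]-.52),'rel',np.arctan2(a[1]+.1034,a[0]-.52)+.037)
k=(m['red'])&(np.hypot(X[...,0]-.52,X[...,1]+.1034)<.034)&(X[...,2]>.19)&(X[...,2]<.26)
A=X[k];A=A[A[:,2]<.216]
print('n',len(A),'z med disc',np.median(A[:,2]))
if len(A)>30:
    M=np.c_[A[:,:2]-[.52,-.1034],np.ones(len(A))];q=np.linalg.lstsq(M,A[:,2],rcond=None)[0];print('plane',q.round(4))
E
python3 look.py w3
```

```text
[ 0.5213 -0.1027  0.2164] [-3.142 -0.     0.21 ] [-0.6  1.2 -0.3] [ 0.01  0.04 -0.04] 0.016982992573835416 -1.462260444178762
white 618
[ 0.5458 -0.1018  0.2315] yaw 0.06307346116390354 rel 0.10007346116390353
n 5285 z med disc 0.21016293112479478
plane [-0.0007  0.0009  0.2102]
```

Emit:
play_rows --pt "0 0 0 0 0 -0.1 -0.6" --pt "0 0 0 0 0 -0.2 -0.6" --pt "0 0 0 0 0 -0.3 -0.6" --pt "0 0 0 0 0 -0.4 -0.6" --pt "0 0 0 0 0 -0.5 -0.6"

```text
clock: 4.35
position: [0.5211, -0.1026, 0.2164]
tool_rot: [-3.141, 0.0, 0.709]
force: [-1.7, -0.1, 3.0]
grip_width: 0.0169
finger_force: 3.1
```

Emit:
play_rows --pt "0 0 0 0 0 -0.1 -0.6" --pt "0 0 0 0 0 -0.2 -0.6" --pt "0 0 0 0 0 -0.3 -0.6" --pt "0 0 0 0 0 -0.4 -0.6" --pt "0 0 0 0 0 -0.5 -0.6"

```text
clock: 4.85
position: [0.5212, -0.1025, 0.2164]
tool_rot: [-3.141, -0.0, 1.209]
force: [-2.0, 1.5, 1.7]
grip_width: 0.0172
finger_force: 1.5
```

```bash
python3 look.py w4
```

```text
[ 0.5212 -0.1025  0.2164] [-3.141 -0.     1.209] [-2.   1.5  1.7] [ 0.52  0.48 -0.07] 0.017171168410099493 -0.5750051355816153
white 590
[ 0.5324 -0.0817  0.2253] yaw 1.0521973234443756 rel 1.0891973234443755
n 5517 z med disc 0.20420258757303722
plane [-0.033   0.0084  0.2042]
```

The cap has dropped (disc top at 204 mm). I'll ease off, lower the fingers with it, then turn forward.

Emit:
play_rows --pt "0 0 0 0 0 0.1 -0.6" --pt "0 0 0.3 0 0 0.12 -0.6" --pt "0 0 0.6 0 0 0.12 -0.6" --pt "0 0 0.8 0 0 0.12 -0.6" --pt "0 0 0.8 0 0 0.12 -0.6"

```text
clock: 5.4
position: [0.5211, -0.1027, 0.208]
tool_rot: [-3.141, 0.0, 1.088]
force: [-0.5, -1.6, -0.5]
grip_width: 0.0174
finger_force: 0.1
```

```bash
python3 look.py w5
```

```text
[ 0.5211 -0.1027  0.208 ] [-3.141  0.     1.088] [-0.5 -1.6 -0.5] [ 0.05  0.04 -0.02] 0.01740409847668533 -0.6898183006985383
white 652
[ 0.5324 -0.0811  0.2249] yaw 1.0632498271450699 rel 1.1002498271450698
n 5638 z med disc 0.20382663361203823
plane [-0.0376 -0.0061  0.2041]
```

Emit:
play_rows --pt "0 0 0 0 0 0.08 -0.6" --pt "0 0 0 0 0 0.18 -0.6" --pt "0 0 0 0 0 0.28 -0.6" --pt "0 0 0.05 0 0 0.38 -0.6" --pt "0 0 0.05 0 0 0.48 -0.6"

```text
clock: 5.95
position: [0.5208, -0.1025, 0.2078]
tool_rot: [-3.141, 0.001, 0.603]
force: [-2.3, 0.9, -1.6]
grip_width: 0.0171
finger_force: 2.5
```

```bash
python3 look.py w6
```

```text
[ 0.5208 -0.1025  0.2078] [-3.141e+00  1.000e-03  6.030e-01] [-2.3  0.9 -1.6] [0.09 0.63 0.08] 0.017140226765104908 -1.1173300051297035
white 636
[ 0.5411 -0.0859  0.2241] yaw 0.6929940095581022 rel 0.7299940095581022
n 5486 z med disc 0.20313112103443826
plane [-0.0352  0.003   0.2036]
```

Threading in properly: it is at 0.73 rad and sinking.

Emit:
play_rows --pt "0 0 0 0 0 0.1 -0.6" --pt "0 0 0 0 0 0.2 -0.6" --pt "0 0 0 0 0 0.3 -0.6" --pt "0 0 0.05 0 0 0.4 -0.6" --pt "0 0 0.05 0 0 0.5 -0.6"

```text
clock: 6.5
position: [0.5207, -0.1026, 0.2069]
tool_rot: [-3.141, 0.001, 0.105]
force: [-1.6, 1.3, -7.4]
grip_width: 0.017
finger_force: 6.7
```

Emit:
play_rows --pt "0 0 0 0 0 0.06 -0.6" --pt "0 0 0 0 0 0.12 -0.6" --pt "0 0 0 0 0 0.18 -0.6" --pt "0 0 0 0 0 0.22 -0.6" --pt "0 0 0 0 0 0.25 -0.6"

```text
clock: 7.0
position: [0.5204, -0.1027, 0.2064]
tool_rot: [3.141, 0.002, -0.142]
force: [-0.5, 0.4, -17.6]
grip_width: 0.0173
finger_force: 12.9
```

```bash
python3 look.py w7
```

```text
[ 0.5204 -0.1027  0.2064] [ 3.141e+00  2.000e-03 -1.420e-01] [ -0.5   0.4 -17.6] [0.02 0.12 0.36] 0.01731741632192309 -1.778515159458915
white 636
[ 0.5471 -0.1024  0.2222] yaw 0.03646853909361477 rel 0.07346853909361477
n 5531 z med disc 0.2011490878331379
plane [-0.0125 -0.0111  0.2015]
```

Emit:
play_rows --pt "0 0 0.1 0 0 0.03 -0.6" --pt "0 0 0.15 0 0 0.06 -0.6" --pt "0 0 0.15 0 0 0.09 -0.6" --pt "0 0 0.15 0 0 0.11 -0.6" --pt "0 0 0.15 0 0 0.11 -0.6"

```text
clock: 7.55
position: [0.5206, -0.1026, 0.2059]
tool_rot: [3.141, 0.001, -0.254]
force: [-7.2, 1.5, -2.4]
grip_width: 0.0169
finger_force: 12.1
```

```bash
python3 look.py w8
```

```text
[ 0.5206 -0.1026  0.2059] [ 3.141e+00  1.000e-03 -2.540e-01] [-7.2  1.5 -2.4] [0.34 1.63 0.29] 0.016919891743362503 -1.8778799468887153
white 645
[ 0.5471 -0.1052  0.2216] yaw -0.06529115661574825 rel -0.02829115661574825
n 5502 z med disc 0.20047016539637005
plane [-0.0108 -0.0049  0.2008]
```

Home. I'll ease off, open and rise, then check.

Emit:
play_rows --pt "0 0 0 0 0 -0.08 -0.6" --pt "0 0 0 0 0 -0.16 -0.5" --pt "0 0 0 0 0 -0.18 -0.3" --pt "0 0 -0.5 0 0 -0.18 -0.2" --pt "0 0 -2.5 0 0 -0.18 -0.2"

```text
clock: 8.1
position: [0.5208, -0.1027, 0.2304]
tool_rot: [-3.141, 0.002, -0.075]
force: [-0.1, 0.2, 0.9]
grip_width: 0.0339
finger_force: 0.0
```

Emit:
play_rows --pt "0 0 -4 0 0 0 -0.2" --pt "0 0 -8 0 0 0 -0.5" --pt "0 0 -9 0 0 0 -0.8" --pt "0 0 -9 0 0 0 -1" --pt "0 0 -9 0 0 0 -1"

```text
clock: 8.6
position: [0.521, -0.1027, 0.3202]
tool_rot: [-3.142, 0.0, -0.074]
force: [0.4, 1.4, -0.5]
grip_width: -0.0001
finger_force: 0.0
```

```bash
python3 look.py w9
python3 - <<'E'
from h import *
z=dict(np.load('pics/w9.npz'));X=cloud(z['p'],z['d'],z)
m=masks(z['p']);k=(np.hypot(X[...,0]-.52,X[...,1]+.1034)<.034)&(m['red']|m['white'])&(abs(X[...,2]-.2215)<.004)
P=X[k];print(P[:,2].mean(),cv2.minAreaRect((P[:,:2]*1e4).astype(np.float32)))
g=m['green']&(abs(X[...,2]-.205)<.02);print(X[g].min(0),X[g].max(0)) if g.any() else 0
E
```

```text
[ 0.521  -0.1027  0.3202] [-3.142  0.    -0.074] [ 0.4  1.4 -0.5] [ 0.   -0.04  0.03] -0.00013946823296711341 -1.6658060335163087
white 214
[ 0.5468 -0.1052  0.2215] yaw -0.06736588603709479 rel -0.030365886037094787
n 3553 z med disc 0.20021564107805212
plane [0.0042 0.0004 0.2002]
0.220991399338861 ((5218.03662109375, -1032.4967041015625), (136.09982299804688, 587.8694458007812), 85.91494750976562)
[0.51282299 0.11411468 0.19837388] [0.54115213 0.16946756 0.21340922]
```

Cap is home: bar top 221 mm, within about 0.03 rad of the dot. Next I go above the rocker's raised end.

Emit:
play_rows --pt "-0.2 -5 0 0 0 0 -1" --pt "-0.4 -10 0 0 0 0 -1" --pt "-0.6 -15 0 0 0 0 -1" --pt "-0.8 -20 0 0 0 0 -1" --pt "-1 -24 0 0 0 0 -1"

```text
clock: 9.15
position: [0.5281, 0.1402, 0.3197]
tool_rot: [-3.141, 0.002, -0.072]
force: [0.5, -1.1, 0.6]
grip_width: 0.0001
finger_force: 0.0
```

Emit:
play_rows --pt "0 -1.0 0 0 0 0 -1" --pt "0 -1.8 0 0 0 0 -1" --pt "0 -1.8 2 0 0 0 -1" --pt "0 -1.8 4 0 0 0 -1" --pt "0 -1.8 4 0 0 0 -1"

```text
clock: 9.65
position: [0.5293, 0.1534, 0.2783]
tool_rot: [3.14, 0.004, -0.075]
force: [-0.0, 0.6, 0.9]
grip_width: -0.0002
finger_force: 0.0
```

Run:
```python
from h import *
viewer.grab_frame('wrist');s=observe();c=viewer.camera_info('wrist');p,d=viewer.grab_frame('wrist')
print(s['position'],s['tool_rot'])
X=cloud(p,d,c);m=masks(p);g=m['green']&(abs(X[...,2]-.205)<.02);P=X[g];print(len(P),P.min(0),P.max(0))
for y in np.arange(.11,.166,.005):
    q=P[abs(P[:,1]-y)<.0025]
    if len(q):print(round(y,3),len(q),q[:,2].mean().round(4),q[:,0].min().round(4),q[:,0].max().round(4))
cv2.imwrite('pics/w10.png',p[:,:,::-1])
```

```text
[0.52989745 0.15391764 0.27991811] [ 3.14040532e+00  2.26930791e-03 -7.49098066e-02]
1988 [0.51362398 0.11550979 0.19967189] [0.54163047 0.15730111 0.21420435]
0.115 87 0.2055 0.5136 0.5398
0.12 247 0.2056 0.5137 0.5403
0.125 250 0.2056 0.5136 0.5404
0.13 254 0.2055 0.5139 0.5406
0.135 241 0.2057 0.5143 0.5407
0.14 237 0.207 0.5146 0.541
0.145 214 0.2088 0.5145 0.5413
0.15 238 0.2107 0.514 0.5414
0.155 220 0.211 0.5177 0.5416
```

View pics/w10.png

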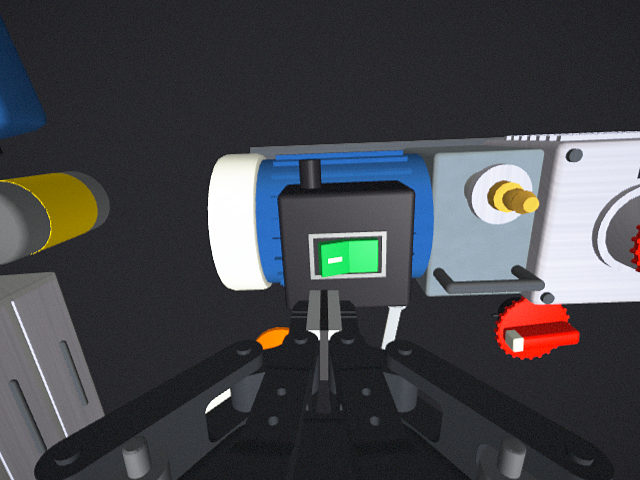

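Wrist view: the rocker is at (348,256), its raised half (with the white mark) at (333,259). The closed fingertips are in line with it. I press down.

Emit:
play_rows --pt "-0.2 0 3 0 0 0 -1" --pt "-0.2 0 5 0 0 0 -1" --pt "-0.2 0 6 0 0 0 -1" --pt "-0.2 0 6.4 0 0 0 -1" --pt "-0.2 0 6.6 0 0 0 -1"

```text
clock: 10.25
position: [0.5287, 0.1555, 0.2155]
tool_rot: [-3.141, -0.001, -0.074]
force: [-0.0, -0.2, -0.3]
grip_width: 0.0002
finger_force: 0.0
```

Emit:
play_rows --pt "0 0 0.2 0 0 0 -1" --pt "0 0 0.4 0 0 0 -1" --pt "0 0 0.55 0 0 0 -1" --pt "0 0 0.7 0 0 0 -1" --pt "0 0 0.75 0 0 0 -1"

```text
clock: 10.75
position: [0.5282, 0.1556, 0.2074]
tool_rot: [-3.141, -0.0, -0.073]
force: [0.7, 1.6, 2.8]
grip_width: 0.0
finger_force: 1.3
```

Emit:
play_rows --pt "0 0 0.1 0 0 0 -1" --pt "0 0 0.2 0 0 0 -1" --pt "0 0 0.25 0 0 0 -1" --pt "0 0 0.25 0 0 0 -1" --pt "0 0 0.25 0 0 0 -1"

```text
clock: 11.25
position: [0.5283, 0.1556, 0.2059]
tool_rot: [-3.142, -0.001, -0.073]
force: [-5.4, -0.9, 20.9]
grip_width: 0.0001
finger_force: 10.3
```

Firm stop at 206 mm (21 N), so it is fully pressed. Rise and check everything.

Emit:
play_rows --pt "0 0 -1 0 0 0 -1" --pt "0 0 -4 0 0 0 -1" --pt "0 0 -8 0 0 0 -1" --pt "0 0 -11 0 0 0 -1" --pt "0 0 -11 0 0 0 -1"

```text
clock: 11.75
position: [0.5293, 0.1557, 0.3187]
tool_rot: [-3.14, -0.005, -0.074]
force: [-0.3, 0.3, -0.5]
grip_width: 0.0001
finger_force: 0.0
```

```bash
python3 look.py w11
python3 - <<'E'
from h import *
z=dict(np.load('pics/w11.npz'));p,d=z['p'],z['d']
X=cloud(p,d,z);m=masks(p);g=m['green']&(abs(X[...,2]-.205)<.02);P=X[g]
for y in np.arange(.115,.166,.005):
    q=P[abs(P[:,1]-y)<.0025]
    if len(q):print(round(y,3),len(q),q[:,2].mean().round(4))
p,d=viewer.grab_frame('scene');cv2.imwrite('pics/end.png',p[:,:,::-1])
E
```

```text
[0.5293 0.1557 0.3187] [-3.14  -0.005 -0.074] [-0.3  0.3 -0.5] [ 0.01 -0.04 -0.05] 0.00014516933015519906 -2.1904402219386867
white 0
n 2599 z med disc 0.20040177860157257
plane [-0.0425 -0.1379  0.2033]
0.115 32 0.2087
0.12 191 0.2117
0.125 196 0.2101
0.13 194 0.2082
0.135 187 0.2064
0.14 185 0.2055
0.145 161 0.2056
0.15 154 0.2055
0.155 177 0.2054
```

View pics/end.png

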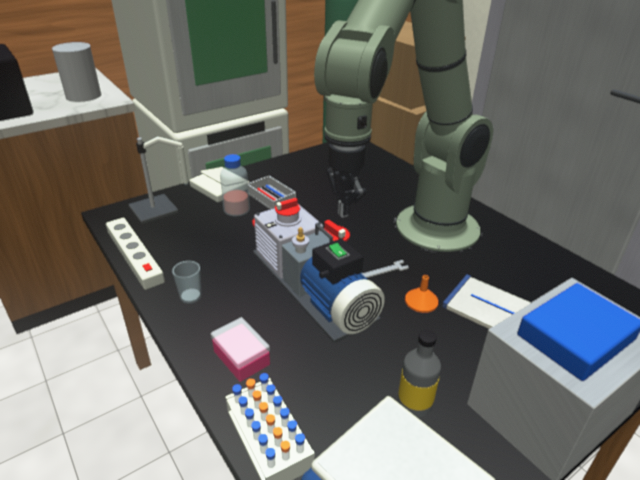

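The final scene view shows the rocker level on its far half (340,248), the cap seated (288,207), and the bottles and funnel unmoved. Handing in.

```bash
python3 -c "
from workcell import bot
print(bot.job_done())"
```

```text
the job is handed in; nothing more can be done
None
```

The cap is home and snug with its white end at the dot (within about 0.03 rad), the pump was then switched on, the bottles and funnel look unmoved, and the job is handed in at about 12 s on the robot clock; the hand-in gave no verdict.

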